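# Pack the door-easing kit into its fitted tray

### The job

Pack the kit for easing a sticking door into its tray on the bench: put the block plane, the cork sanding block, the tape measure and the flat carpenter's pencil each into the insert whose recess is shaped for it, seated down on the recess floor, with the plane on its sole and the tape measure upright. Either end may point either way. Leave the round dowel and the pine offcut lying where they are; they are not part of the kit.

Things in the scene. Friction and masses are not known exactly. Their poses are not given: they have to be found in the camera images.
- block_plane: small dark blue block plane with wooden knobs, sole 48 mm wide, 160 long, 49 high, 0.8 kg; straight parallel sides, 48 mm over all and 28 high, run nearly the whole length and can be gripped at the middle. Stands on its sole. Origin: centre of its underside outline; length along its y, width along x, z up.
- sanding_block: brown cork sanding block with rounded top edges, 60 mm wide, 111 long, 30 high. Lies flat. Origin: centre of its underside outline; length along its y, width along x, z up.
- tape_measure: yellow pocket tape measure standing upright on its base, outline 38 mm wide, 102 long, 65 high. The case, 36 mm wide, reaches from y = -23 to +51 mm (grip it about y = +14 mm); a short tongue of tape reaches to y = -51 mm. Origin: centre of its underside outline; length along its y, width along x, z up.
- pencil: flat red carpenter's pencil with a sharpened end, 12 mm wide, 158 long, 8 high, lying flat. Origin: centre of its underside outline; length along its y, width along x, z up.
- insert_plane: fixed plywood insert of the kit tray, 186 mm along its x, 79 along y, 18 high; its recess, 174 x 62 mm (long and wide), is for the block plane. Thing lies along x, about 7 mm spare all round. A finger scoop 70 mm wide (in x) crosses its middle down to the grey-lined floor. Origin: centre of underside, 16 mm above the bench; floor at z = 5 mm, rim 18, as the tray wall. Pitch 80 mm, any order.
- insert_block: fixed plywood insert of the kit tray, 186 mm along its x, 79 along y, 18 high; its recess, 125 x 73 mm (short, widest), is for the sanding block. Thing lies along x, about 7 mm spare all round. A finger scoop 70 mm wide (in x) crosses its middle down to the grey-lined floor. Origin: centre of underside, 16 mm above the bench; floor at z = 5 mm, rim 18, as the tray wall. Pitch 80 mm, any order.
- insert_tape: fixed plywood insert of the kit tray, 186 mm along its x, 79 along y, 18 high; its recess, 116 x 52 mm (short, narrower), is for the tape measure. Thing lies along x, about 7 mm spare all round. A finger scoop 70 mm wide (in x) crosses its middle down to the grey-lined floor. Origin: centre of underside, 16 mm above the bench; floor at z = 5 mm, rim 18, as the tray wall. Pitch 80 mm, any order.
- insert_pencil: fixed plywood insert of the kit tray, 186 mm along its x, 79 along y, 18 high; its recess, 172 x 26 mm (long narrow groove), is for the pencil. Thing lies along x, about 7 mm spare all round. A finger scoop 70 mm wide (in x) crosses its middle down to the grey-lined floor. Origin: centre of underside, 16 mm above the bench; floor at z = 5 mm, rim 18, as the tray wall. Pitch 80 mm, any order.
- offcut: sawn pale pine offcut, 60 mm wide, 85 long, 30 high: about the size of the sanding block, but plain wood with square edges. Not part of the kit. Origin: centre of its underside outline; length along its y, width along x, z up.
- dowel: round fluted wooden dowel, 10 mm thick, 150 long: about the size of the pencil, but plain wood. Not part of the kit. Origin: centre of its underside outline; length along its y, width along x, z up.

How it is judged:
At the end, for the whole second after the job is handed in: Plane, sanding block, tape and pencil rest on the floor of their own recesses: within 12 mm of its centre, 0.2 rad of its length, not propped on a rim (upright within 0.08 rad, pencil level within 0.07); dowel and offcut within 30 mm of where they lay (horizontal distance between block_plane and insert_plane below 0.012 m and z of block_plane in the frame of insert_plane between 0.002 and 0.009 m and angle between the y axis of block_plane and the x axis of insert_plane, either way round below 0.2 rad and linear speed of each of block_plane, sanding_block, tape_measure, pencil below 0.01 m/s and angle between each of block_plane, sanding_block, tape_measure's own z axis and vertical below 0.08 rad and horizontal distance between sanding_block and insert_block below 0.012 m and z of sanding_block in the frame of insert_block between 0.002 and 0.009 m and angle between the y axis of sanding_block and the x axis of insert_block, either way round below 0.2 rad and horizontal distance between tape_measure and insert_tape below 0.012 m and z of tape_measure in the frame of insert_tape between 0.002 and 0.009 m and angle between the y axis of tape_measure and the x axis of insert_tape, either way round below 0.2 rad and horizontal distance between pencil and insert_pencil below 0.012 m and z of pencil in the frame of insert_pencil between 0.002 and 0.0155 m and angle between the y axis of pencil and the x axis of insert_pencil, either way round below 0.2 rad and angle between pencil's own y axis and vertical between 1.5 and 1.64 rad and distance of each of offcut, dowel from where it was at the start of the episode below 0.03 m); the robot touches nothing.
It fails at once if the dowel or the offcut was taken or pushed away (more than 40 mm) (distance of any of dowel, offcut from where it was at the start of the episode above 0.04 m).
It also fails if it takes over 102 s, if anything falls off the work surface, if the arm or the gripper's body presses on something with over 40 N, if the wrist force passes 120 N, or if a joint passes its speed limit or range.

### The arm

A 7-joint arm with a two-finger parallel gripper is mounted at the origin on a cart in front of the work surface, level with it; the furniture and walls round the work are solid. World frame = base frame: x ahead of the robot, y to its left, z up, the work surface at z = 0. Lengths are in m, angles in rad, forces in N, time in s.
With the tool pointing down it reaches from about 0.35 to 0.9 m from the base axis. Payload 8.1 kg.
Tool frame: the origin (TCP) lies where the fingers leave the gripper's body, on its centre line; the fingertips stand 66 mm ahead of it and the grasp point (between the pads) lies 47 mm ahead of it; z points along the fingers, y is the line along which they close (so a half turn about z gives the same grasp; the last joint's range is limited). The gripper opens to 92 mm and grips with 3 to 60 N. Pads are 19 mm wide; open, the fingers measure 130 mm over their backs; the gripper's body (75 mm by 190 mm) begins 47 mm behind the grasp point.
Start: joints at [1.041, 0.434, 0.025, 1.573, -0.012, 1.134, -0.075], TCP at [0.259, -0.569, 0.292] pointing down, gripper open.
Joint ranges: [-2.62, 2.62], [-0.44, 2.09], [-1.27, 1.32], [0.08, 2.57], [-1.32, 4.46], [0.12, 2], [-2.74, 2.74]. Speed limits (rad/s): [2.22, 2.22, 3.01, 3.01, 3.14, 3.14, 3.14].

### API

Orientations are given as a rotation vector (axis times angle).
In Python, from cell import arm gives the robot as it stands.
- The arm moves only by the tool send_rows, never from a script. Its argument "motion" is text: rows parted by semicolons, each of 7 numbers parted by spaces: the closure, from 0 (fully open) to 1 (shut), then the shift along the world's x, y, z in m, then the turn, a rotation vector about the world's x, y, z in degrees. A call has 1 to 5 rows; each row shifts and turns the commanded pose from where the row before left it; what a row does not reach is not made up. A row lasts 1/8 s, in which the tool goes at most 62.5 mm and 10.7 degrees, less where a joint would pass 70% of its speed; a pose out of reach is approached as far as the arm can. A call is refused whole if a number of a shift passes 0.0625 or a number of a turn 10.7, either way. A call with a gripper value outside its range is refused whole. The fingers move at their own pace and stop on an object; "force" is the grip in N (left out, the last holds). Time passes only in rows, so rows that do not move let the fingers close. It gives the time, the measured TCP pose, the force, the opening and the grip force at its end, in the units of the state.
- arm.observe(): the state, without advancing time (a new reading comes with each control period).
- arm.get_image(name): name is "scene" or "top" or "wrist"; returns (picture, depth): 480x640x3 uint8, blue, green, red; 480x640 float32, m along the optical axis (not along the pixel's ray), 0 where there is no reading.
- arm.camera_model(name): a dict with "fx", "fy", "cx", "cy" (pixels), "view" (4x4, takes a point from world to camera coordinates). Camera axes: x right, y down, z forward; pixel columns grow to the right and rows downward; lengths in m; the calibration is good to about 2 mm. A picture is of the moment at which its call begins: read the wrist's pose just before it. camera_model takes no time and is no camera call; for the wrist camera it gives the pose at the moment of the call.
- arm.sign_off(): hands the job in; it is judged then, once.
The state is a dict: "clock": time; "joints": joint angles; "dq": joint speeds; "joint_efforts": joint torques, N m; "position": TCP position; "ee_rot": TCP orientation; "force": force on the tool from outside, world axes, zero at the start; "ft_torque": the same for the moment, N m; "width": opening from 0.0 (shut) to 1.0 (fully open); "gripper_force": force on a finger pad.
Only numpy, scipy, OpenCV 4.12 (cv2) and the standard library are available. Lean on these libraries where they do the work, as an engineer would, in place of code of your own. Each camera call takes 0.05 s, during which the arm holds its last target. There are 200 camera calls.

## Working session

There is one attempt and no reset: what is moved stays moved. The work goes in short steps, Python scripts to look and compute and a tool call to move; the robot and the scene stay as the last step left them, time stands still between calls to the robot, and variables do not carry over. Pictures are saved under pics/ and viewed, at most 14 in all, crops included, and the job is handed in when it is done.

Besides the shell and the picture viewer there is one more tool, called after "Request:" by a JSON object that holds its "op" and its "data", one argument or row to a line. send_rows: Moves the arm, as the interface text tells. Its arguments: {"type":"object","properties":{"motion":{"type":"string"},"force":{"type":"number"}},"required":["motion"]}

```bash
mkdir -p pics; ls; python3 - <<'E'
from cell import arm
import cv2,numpy as np
for n in ("scene","top"):
    p,d=arm.get_image(n); cv2.imwrite(f"pics/{n}0.png",p); np.save(f"{n}_d.npy",d)
    m=arm.camera_model(n); print(n,m["fx"],m["cx"],m["cy"],np.round(m["view"],3).tolist())
print(arm.observe())
E
```

```text
pics
scene 505.4781560276563 321.7629333563813 238.4085075505845 [[-0.716, -0.698, -0.003, 0.35], [-0.317, 0.328, -0.89, 0.248], [0.623, -0.636, -0.456, 0.546], [0.0, 0.0, 0.0, 1.0]]
top 608.2763319119066 323.2838507688771 238.19844126145514 [[-0.013, -1.0, 0.005, -0.08], [-0.998, 0.013, -0.06, 0.519], [0.06, -0.005, -0.998, 1.24], [0.0, 0.0, 0.0, 1.0]]
{'clock': 0.1, 'joints': array([ 1.04137264,  0.43514709,  0.02499139,  1.57399858, -0.01161353,
        1.13399165, -0.07510335]), 'dq': array([ 0.0004435 , -0.00308596, -0.00023007, -0.00314369,  0.00013058,
       -0.00038258,  0.00095678]), 'joint_efforts': array([ 2.87544659e-03, -6.69124389e+01,  9.88154523e-01, -3.15151584e+01,
       -6.04663161e-02,  3.74224700e-02,  9.03991975e-06]), 'position': array([ 0.25854304, -0.56862031,  0.29153036]), 'ee_rot': array([-3.06904776e+00, -6.64947239e-01,  6.51938427e-04]), 'force': array([-0.150018  , -0.03148706,  0.15831965]), 'ft_torque': array([-0.04373689, -0.001234  , -0.00830859]), 'gripper_force': 0.0, 'width': 1.0021420052583507}
```

View pics/top0.png

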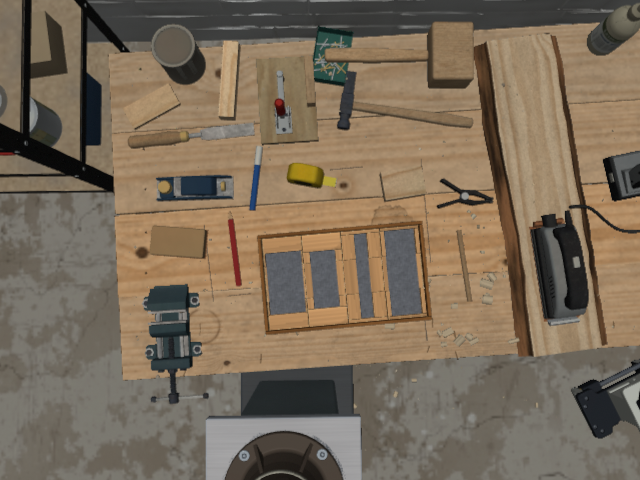

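View pics/scene0.png

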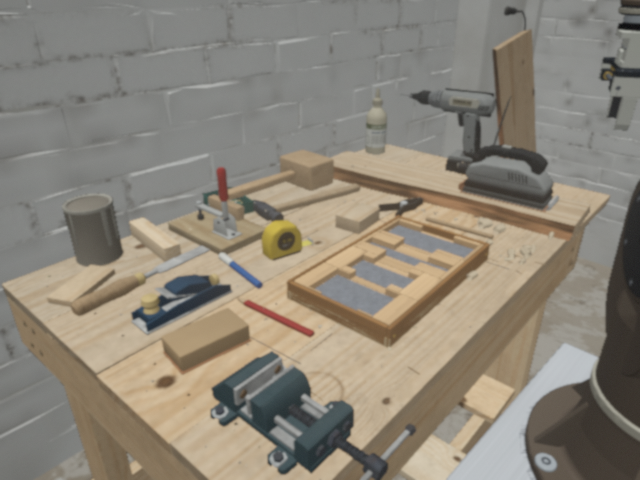

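The top view shows the plane at (195,187), cork block (178,242), red pencil (235,252), and tape at (308,175) with its tongue pointing right. The offcut is at (403,184) and the dowel at (464,265). The tray recesses, left to right, are block (285,282), tape (323,279), pencil (364,276) and plane (404,272). Next I'll measure these using depth.

```bash
cat > h.py <<'E'
import cv2,numpy as np
def world(m,d):
    v,u=np.mgrid[:480,:640]
    P=np.stack([(u-m["cx"])/m["fx"]*d,(v-m["cy"])/m["fy"]*d,d,np.ones_like(d)],-1)
    W=(P@np.linalg.inv(m["view"]).T)[...,:3]; W[d<=0]=np.nan
    return W
def rect(Q):
    (c,s,a)=cv2.minAreaRect((Q[:,:2]*1000).astype(np.float32))
    if s[0]<s[1]: s=s[::-1]; a+=90
    return np.round(c,1),np.round(s,1),round((a+90)%180-90,1)  # a: long axis angle from world x
E
python3 - <<'E'
from cell import arm
from h import *
p=cv2.imread("pics/top0.png"); d=np.load("top_d.npy"); m=arm.camera_model("top"); W=world(m,d)
hsv=cv2.cvtColor(p,cv2.COLOR_BGR2HSV).astype(int); H,S,V=hsv[...,0],hsv[...,1],hsv[...,2]
def go(n,x0,y0,x1,y1,mask):
    k=np.zeros((480,640),bool);k[y0:y1,x0:x1]=1
    k&=mask
    nn,l,st,_=cv2.connectedComponentsWithStats(k.astype(np.uint8)); k=l==1+np.argmax(st[1:,4])
    Q=W[k];Q=Q[~np.isnan(Q[:,0])]; print(n,len(Q),*rect(Q),"z",np.round(np.percentile(Q[:,2],[2,50,98])*1000,1),"mean",np.round(Q.mean(0)*1000,1))
z=np.nan_to_num(W[...,2])
print("bench z",np.nanmedian(W[320:360,130:145,2]),np.nanmedian(W[210:225,300:360,2]))
go("plane",140,165,245,210,z>.008)
go("block",140,215,215,268,z>.008)
go("tape",275,150,350,200,(z>.008)); go("tapecol",275,150,350,200,(S>150)&(H>20)&(H<35)&(V>100))
go("pencil",220,205,250,295,(S>150)&((H<8)|(H>172))); go("pencilz",220,205,250,295,z>.004)
go("offcut",370,160,435,210,z>.008)
go("dowel",450,225,480,305,z>.004)
g=(S<60)
for n,a,b in(("blk",262,306),("tape",307,342),("pen",350,380),("pla",381,424)): go("rec "+n,a,222,b,325,g)
go("tray",250,215,440,340,z>.024)
E
```

```text
bench z -0.00045145409970936967 -0.0006210284304311031
plane 1570 [626.1 180.3] [156.7  48.4] -89.0 z [10.2 37.4 50.6] mean [624.  179.4  33.9]
block 1616 [514.1 210.5] [112.1  60.3] 84.9 z [18.9 29.7 34.8] mean [513.5 208.7  29.3]
tape 738 [646.3 -52.8] [76.2 37.8] 80.1 z [12.7 58.5 66.9] mean [643.7 -52.6  53.1]
tapecol 497 [649.3 -45.1] [66.3 34.7] 78.7 z [39.8 60.9 67.3] mean [648.3 -48.2  59.7]
pencil 324 [491.2  97.8] [136.3  11.1] 6.8 z [ 2.   6.9 12. ] mean [491.3  97.8   7. ]
pencilz 359 [499.8  98.3] [156.5  14.4] 6.8 z [ 4.1  7.  11.9] mean [495.9  97.8   7.3]
offcut 1268 [ 629.1 -252.8] [86.1 60.7] -81.4 z [14.6 29.5 34.4] mean [ 628.1 -251.6   28.9]
dowel 331 [ 458.3 -379.1] [149.2  13.9] 7.8 z [ 4.3  8.7 14.2] mean [ 458.8 -377.8    9. ]
rec blk 2165 [428.4  -8. ] [124.5  72.7] 4.5 z [16.2 21.2 26.5] mean [428.3  -8.   21.2]
rec tape 1421 [434.4 -87.9] [115.8  51.5] 4.4 z [16.  21.2 26.3] mean [434.3 -87.9  21.2]
rec pen 1034 [ 440.3 -167.7] [171.8  26.3] 4.5 z [16.3 21.1 27.1] mean [ 440.3 -167.9   21.2]
rec pla 2531 [ 446.5 -247.7] [173.9  62.8] 4.5 z [16.1 21.  26.2] mean [ 446.5 -247.9   21.1]
tray 7323 [ 437.2 -128.1] [338.1 202.6] -85.6 z [25.9 33.6 38.6] mean [ 435.6 -119.3   33.4]
```

```bash
python3 - <<'E'
import cv2
p=cv2.imread("pics/top0.png")[140:340,130:490]
cv2.imwrite("pics/crop1.png",cv2.resize(p,(800,444),interpolation=cv2.INTER_CUBIC))
E
```

```text
(no output)
```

View pics/crop1.png

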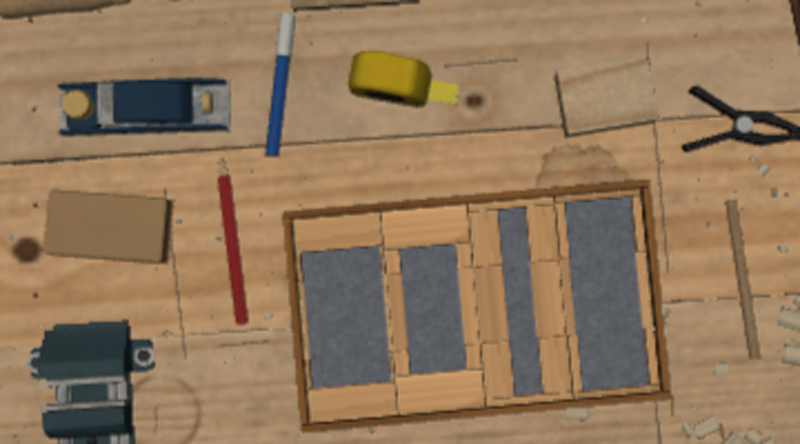

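```bash
python3 - <<'E'
from cell import arm
from h import *
d=np.load("top_d.npy"); W=world(arm.camera_model("top"),d).reshape(-1,3)
def mx(n,x0,x1,y0,y1):
    k=(W[:,0]>x0)&(W[:,0]<x1)&(W[:,1]>y0)&(W[:,1]<y1); print(n,np.nanmax(W[k,2]) if k.any() else None)
for a in np.arange(.36,.5,.02): mx(f"vise {a:.2f}",a,a+.02,.16,.27)
for a in np.arange(.68,.82,.02): mx(f"clamp {a:.2f}",a,a+.02,-.12,.03)
for a in np.arange(.66,.76,.02): mx(f"chisel {a:.2f}",a,a+.02,.12,.24)
E
```

```text
vise 0.36 0.05706680894353444
vise 0.38 0.05596930599104666
vise 0.40 0.04637911645138049
vise 0.42 0.03236824844486619
vise 0.44 0.006796659711872932
vise 0.46 0.029152928002705192
vise 0.48 0.036386361577339876
vise 0.50 0.036560688251875195
clamp 0.68 0.006842504984322595
clamp 0.70 0.02150755478325772
clamp 0.72 0.026282927811163814
clamp 0.74 0.15807213777438767
clamp 0.76 0.1609329991701276
clamp 0.78 0.06446184667389043
clamp 0.80 0.06437913243301518
chisel 0.66 0.006393846379919799
chisel 0.68 0.007509889433611194
chisel 0.70 0.025030205920442583
chisel 0.72 0.03257268215077147
chisel 0.74 0.02692061795445877
```

Request:
{"op": "send_rows", "data": {
  "motion": "0.565 0.022 0.06 0 0 0 -3.5;0.565 0.022 0.06 0 0 0 -3.5;0.565 0.022 0.06 0 0 0 -3.5;0.565 0.022 0.06 0 0 0 -3.5;0.565 0.022 0.06 0 0 0 -3.6",
  "force": 20
}}

```text
clock: 0.72
position: [0.3666, -0.2735, 0.2922]
ee_rot: [3.136, 0.184, 0.0]
force: [1.1, -0.6, 0.7]
width: 0.507
gripper_force: 0.0
```

Request:
{"op": "send_rows", "data": {
  "motion": "0.565 0.022 0.061 -0.01 0 0 0;0.565 0.022 0.061 -0.02 0 0 0;0.565 0.022 0.061 -0.02 0 0 0;0.565 0.022 0.061 -0.02 0 0 0;0.565 0.022 0.061 -0.02 0 0 0"
}}

```text
clock: 1.35
position: [0.4686, 0.0089, 0.2085]
ee_rot: [3.136, 0.187, 0.0]
force: [1.2, -1.2, 0.4]
width: 0.435
gripper_force: 0.0
```

Request:
{"op": "send_rows", "data": {
  "motion": "0.565 0.022 0.0615 -0.03 0 0 0;0.565 0 0 -0.05 0 0 0;0.565 0 0 0 0 0 0"
}}

```text
clock: 1.72
position: [0.4849, 0.0606, 0.1302]
ee_rot: [3.135, 0.19, -0.012]
force: [-0.6, -0.7, 0.1]
width: 0.433
gripper_force: 0.0
```

Request:
{"op": "send_rows", "data": {
  "motion": "0.565 0.0075 0.0187 -0.01 0 0 0;0.565 0.0076 0.0187 -0.02 0 0 0;0.565 0 0 0 0 0 0"
}}

```text
clock: 2.1
position: [0.5028, 0.0985, 0.1037]
ee_rot: [-3.136, -0.188, 0.0]
force: [-0.0, -0.5, -0.6]
width: 0.438
gripper_force: 0.0
```

```bash
python3 - <<'E'
from cell import arm
import cv2,numpy as np
p,d=arm.get_image("wrist"); cv2.imwrite("pics/w1.png",p); print(arm.observe()["position"],arm.observe()["ee_rot"])
E
```

```text
[0.50272378 0.09755659 0.10411128] [3.13557187e+00 1.87043166e-01 2.10661016e-04]
```

View pics/w1.png

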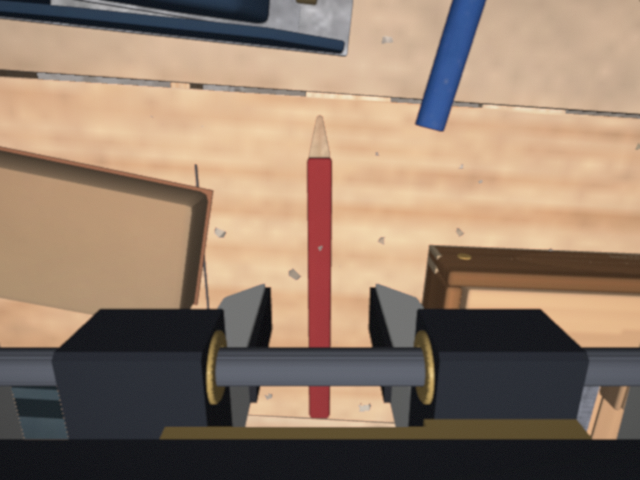

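The wrist view shows the red pencil centred between the fingers (x≈319) and parallel to the pads. I'll go down and grip.

Request:
{"op": "send_rows", "data": {
  "motion": "0.565 -0.0025 0 -0.018 0 0 0;0.565 0 0 -0.017 0 0 0;0.565 0 0 0 0 0 0;1 0 0 0 0 0 0;1 0 0 0 0 0 0",
  "force": 20
}}

```text
clock: 2.78
position: [0.5006, 0.0979, 0.069]
ee_rot: [-3.136, -0.187, -0.002]
force: [-0.6, -1.0, -0.9]
width: 0.268
gripper_force: 0.0
```

Request:
{"op": "send_rows", "data": {
  "motion": "1 0 0 0 0 0 0;1 0 0 0 0 0 0"
}}

```text
clock: 3.02
position: [0.5002, 0.0981, 0.0684]
ee_rot: [3.136, 0.188, 0.001]
force: [-1.4, -0.5, 5.9]
width: 0.12
gripper_force: 20.0
```

Request:
{"op": "send_rows", "data": {
  "motion": "1 0 0 0.06 0 0 0;1 -0.012 -0.053 0.01 0 0 -0.5;1 -0.012 -0.053 0 0 0 -0.6;1 -0.012 -0.053 0 0 0 -0.6;1 -0.012 -0.053 0 0 0 -0.6"
}}

```text
clock: 3.65
position: [0.4515, -0.1154, 0.1381]
ee_rot: [3.139, 0.125, 0.001]
force: [0.8, -1.2, -0.1]
width: 0.12
gripper_force: 20.0
```

Request:
{"op": "send_rows", "data": {
  "motion": "1 -0.012 -0.053 0 0 0 0;1 0 0 0 0 0 0;1 0 0 0 0 0 0"
}}

```text
clock: 4.03
position: [0.4401, -0.1665, 0.138]
ee_rot: [-3.139, -0.124, -0.0]
force: [-0.1, 0.5, 0.3]
width: 0.12
gripper_force: 20.0
```

Request:
{"op": "send_rows", "data": {
  "motion": "1 0 -0.001 -0.024 0 0 0;1 0 0 -0.018 0 0 0;1 0 0 -0.0055 0 0 0;1 0 0 0 0 0 0"
}}

```text
clock: 4.53
position: [0.4404, -0.1668, 0.0905]
ee_rot: [-3.139, -0.127, 0.0]
force: [-0.0, 0.5, 0.4]
width: 0.121
gripper_force: 20.0
```

Request:
{"op": "send_rows", "data": {
  "motion": "0.65 0 0 0 0 0 0;0.65 0 0 0 0 0 0;0.65 0 0 0.03 0 0 0;0.65 0 0 0.05 0 0 0"
}}

```text
clock: 5.03
position: [0.4391, -0.1676, 0.1706]
ee_rot: [-3.138, -0.125, 0.004]
force: [0.2, -0.5, 0.1]
width: 0.348
gripper_force: 0.0
```

Request:
{"op": "send_rows", "data": {
  "motion": "0 0.0187 0.0348 0 0 0 8.65;0 0.0187 0.0348 0 0 0 8.65;0 0.0187 0.0348 0 0 0 8.65;0 0.0187 0.0348 0 0 0 8.65;0 0.0187 0.0348 0 0 0 8.65",
  "force": 50
}}

```text
clock: 5.65
position: [0.5341, 0.0071, 0.1709]
ee_rot: [2.869, 1.279, 0.001]
force: [0.6, -1.0, -0.3]
width: 0.839
gripper_force: 0.0
```

Request:
{"op": "send_rows", "data": {
  "motion": "0 0.0187 0.0348 0 0 0 8.65;0 0.0187 0.0348 0 0 0 8.65;0 0.0187 0.0348 0 0 0 8.65;0 0.0187 0.0348 0 0 0 8.65;0 0.0187 0.0348 0 0 0 8.65"
}}

```text
clock: 6.28
position: [0.6277, 0.181, 0.1708]
ee_rot: [2.196, 2.246, 0.0]
force: [0.9, 1.2, -0.2]
width: 0.998
gripper_force: 0.0
```

Request:
{"op": "send_rows", "data": {
  "motion": "0 0 0 0 0 0 0;0 0 0 0 0 0 0"
}}

```text
clock: 6.52
position: [0.6268, 0.1794, 0.1703]
ee_rot: [2.203, 2.24, -0.001]
force: [-0.4, -0.2, 0.8]
width: 1.0
gripper_force: 0.0
```

```bash
python3 - <<'E'
from cell import arm
import cv2,numpy as np
p,d=arm.get_image("wrist"); cv2.imwrite("pics/w2.png",p)
E
```

```text
(no output)
```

View pics/w2.png

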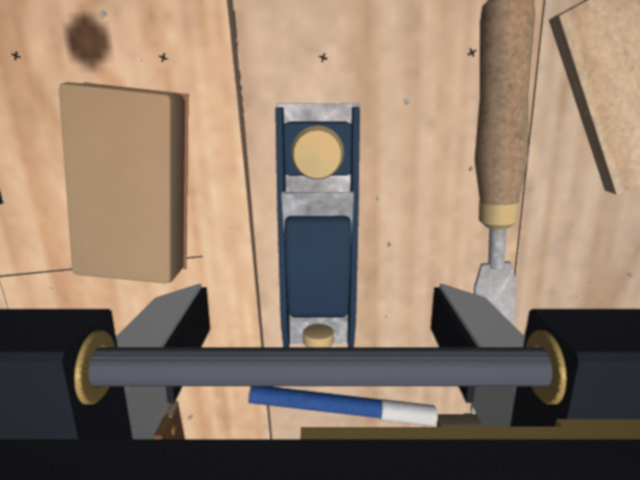

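The plane is centred between the fingers (x≈318) and parallel to them. I'll descend and grip.

Request:
{"op": "send_rows", "data": {
  "motion": "0 -0.0005 0.001 -0.045 0 0 0;0 0 0 -0.035 0 0 0;0 0 0 -0.011 0 0 0;1 0 0 0 0 0 0;1 0 0 0 0 0 0",
  "force": 50
}}

```text
clock: 7.2
position: [0.6274, 0.1814, 0.0811]
ee_rot: [2.201, 2.24, 0.003]
force: [0.1, 1.1, 1.0]
width: 0.829
gripper_force: 0.0
```

Request:
{"op": "send_rows", "data": {
  "motion": "1 0 0 0 0 0 0;1 0 0 0 0 0 0;1 0 0 0 0 0 0"
}}

```text
clock: 7.58
position: [0.6261, 0.1812, 0.0797]
ee_rot: [-2.201, -2.242, 0.001]
force: [3.9, -1.6, 2.9]
width: 0.507
gripper_force: 50.5
```

Request:
{"op": "send_rows", "data": {
  "motion": "1 0 0 0.03 0 0 0;1 0 0 0.04 0 0 0;1 0 0 0 0 0 0"
}}

```text
clock: 7.95
position: [0.6276, 0.1819, 0.1515]
ee_rot: [2.2, 2.241, 0.006]
force: [0.1, 1.2, -8.7]
width: 0.509
gripper_force: 50.0
```

Request:
{"op": "send_rows", "data": {
  "motion": "1 -0.018 -0.043 0 0 0 -8.65;1 -0.018 -0.043 0 0 0 -8.65;1 -0.018 -0.043 0 0 0 -8.65;1 -0.018 -0.043 0 0 0 -8.65;1 -0.018 -0.043 0 0 0 -8.65"
}}

```text
clock: 8.57
position: [0.5344, -0.0356, 0.1474]
ee_rot: [-2.874, -1.265, 0.005]
force: [1.7, -1.0, -9.2]
width: 0.505
gripper_force: 50.0
```

Request:
{"op": "send_rows", "data": {
  "motion": "1 -0.018 -0.043 0 0 0 -8.65;1 -0.018 -0.043 0 0 0 -8.65;1 -0.018 -0.043 0 0 0 -8.65;1 -0.018 -0.043 0 0 0 -8.65;1 -0.018 -0.043 0 0 0 -8.65"
}}

```text
clock: 9.2
position: [0.4445, -0.2498, 0.1476]
ee_rot: [-3.138, -0.117, 0.004]
force: [1.1, 0.0, -7.2]
width: 0.507
gripper_force: 50.0
```

Request:
{"op": "send_rows", "data": {
  "motion": "1 0 0 0 0 0 0;1 0 0 0 0 0 0"
}}

```text
clock: 9.45
position: [0.4455, -0.2484, 0.148]
ee_rot: [-3.138, -0.125, 0.004]
force: [-1.1, 0.6, -8.3]
width: 0.507
gripper_force: 50.0
```

Request:
{"op": "send_rows", "data": {
  "motion": "1 0.001 0.0005 -0.025 0 0 0;1 0 0 -0.015 0 0 0;1 0 0 -0.0055 0 0 0;1 0 0 0 0 0 0;1 0 0 0 0 0 0"
}}

```text
clock: 10.07
position: [0.4479, -0.2485, 0.1045]
ee_rot: [3.139, 0.125, 0.001]
force: [0.0, 0.2, -9.5]
width: 0.512
gripper_force: 50.0
```

Request:
{"op": "send_rows", "data": {
  "motion": "1 -0.001 0.0005 -0.0015 0 0 0;1 0 0 0 0 0 0;0.3 0 0 0 0 0 0;0.3 0 0 0 0 0 0;0.3 0 0 0 0 0 0"
}}

```text
clock: 10.7
position: [0.447, -0.248, 0.1029]
ee_rot: [3.139, 0.125, 0.002]
force: [-0.8, -0.1, -1.0]
width: 0.696
gripper_force: 0.0
```

Request:
{"op": "send_rows", "data": {
  "motion": "0.3 0 0 0.03 0 0 0;0 0 0 0.04 0 0 0"
}}

```text
clock: 10.95
position: [0.4461, -0.2476, 0.1727]
ee_rot: [-3.138, -0.125, 0.002]
force: [1.1, -0.8, 0.5]
width: 0.766
gripper_force: 0.0
```

```bash
python3 - <<'E'
from cell import arm
import cv2,numpy as np
p,d=arm.get_image("wrist"); cv2.imwrite("pics/w3.png",p)
E
```

```text
(no output)
```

View pics/w3.png

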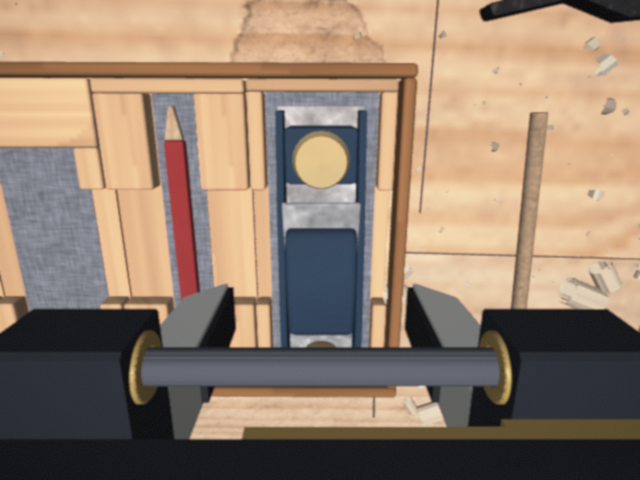

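The plane sits inside its recess (x≈320) and the pencil in its groove (x≈180). Next is the cork block.

Request:
{"op": "send_rows", "data": {
  "motion": "0 0.0068 0.0458 0 0 0 8.04;0 0.0068 0.0458 0 0 0 8.04;0 0.0068 0.0458 0 0 0 8.04;0 0.0068 0.0458 0 0 0 8.04;0 0.0068 0.0458 0 0 0 8.04",
  "force": 30
}}

```text
clock: 11.62
position: [0.4809, -0.0174, 0.1728]
ee_rot: [2.902, 1.202, 0.002]
force: [0.8, 0.6, -0.2]
width: 1.001
gripper_force: 0.0
```

Request:
{"op": "send_rows", "data": {
  "motion": "0 0.0068 0.0458 0 0 0 8.04;0 0.0068 0.0458 0 0 0 8.04;0 0.0068 0.0458 0 0 0 8.04;0 0.0068 0.0458 0 0 0 8.04;0 0.0068 0.0458 0 0 0 8.04"
}}

```text
clock: 12.25
position: [0.5149, 0.2116, 0.1726]
ee_rot: [2.312, 2.126, 0.001]
force: [0.2, 0.0, -0.9]
width: 0.999
gripper_force: 0.0
```

Request:
{"op": "send_rows", "data": {
  "motion": "0 0 0 0 0 0 0;0 0 0 0 0 0 0"
}}

```text
clock: 12.5
position: [0.5145, 0.2096, 0.1722]
ee_rot: [2.318, 2.12, -0.001]
force: [0.7, -0.8, -0.7]
width: 1.0
gripper_force: 0.0
```

Request:
{"op": "send_rows", "data": {
  "motion": "0 0 0 -0.045 0 0 0;0 0 0 -0.035 0 0 0;0 0 0 -0.013 0 0 0;1 0 0 0 0 0 0;1 0 0 0 0 0 0"
}}

```text
clock: 13.12
position: [0.5153, 0.2103, 0.0808]
ee_rot: [2.317, 2.12, 0.003]
force: [-0.4, -0.3, -0.1]
width: 0.831
gripper_force: 0.0
```

Request:
{"op": "send_rows", "data": {
  "motion": "1 0 0 0 0 0 0;1 0 0 0 0 0 0;1 0 0 0 0 0 0"
}}

```text
clock: 13.5
position: [0.515, 0.2103, 0.0804]
ee_rot: [2.317, 2.121, 0.002]
force: [-0.5, -1.3, 6.8]
width: 0.659
gripper_force: 30.0
```

Request:
{"op": "send_rows", "data": {
  "motion": "1 0 0 0.03 0 0 0;1 0 0 0.04 0 0 0;1 0 0 0 0 0 0"
}}

```text
clock: 13.88
position: [0.5159, 0.2112, 0.1524]
ee_rot: [2.316, 2.12, 0.008]
force: [-0.8, 0.1, -0.7]
width: 0.657
gripper_force: 30.0
```

Request:
{"op": "send_rows", "data": {
  "motion": "1 -0.0109 -0.0274 0 0 0 -10.05;1 -0.0109 -0.0274 0 0 0 -10.05;1 -0.0109 -0.0274 0 0 0 -10.05;1 -0.0109 -0.0274 0 0 0 -10.05;1 -0.0109 -0.0274 0 0 0 -10.05"
}}

```text
clock: 14.5
position: [0.4592, 0.0721, 0.149]
ee_rot: [3.001, 0.928, -0.001]
force: [0.5, 1.1, -0.8]
width: 0.657
gripper_force: 30.0
```

Request:
{"op": "send_rows", "data": {
  "motion": "1 -0.0109 -0.0274 0 0 0 -10.05;1 -0.0109 -0.0274 0 0 0 -10.05;1 -0.0109 -0.0274 0 0 0 -10.05;1 0 0 0 0 0 0;1 0 0 0 0 0 0"
}}

```text
clock: 15.12
position: [0.4274, -0.0086, 0.1493]
ee_rot: [-3.139, -0.128, -0.0]
force: [0.1, 0.4, -0.6]
width: 0.657
gripper_force: 30.0
```

Request:
{"op": "send_rows", "data": {
  "motion": "1 0.001 0.0005 -0.025 0 0 0;1 0 0 -0.015 0 0 0;1 0 0 -0.006 0 0 0;1 0 0 0 0 0 0;1 0 0 0 0 0 0"
}}

```text
clock: 15.75
position: [0.4287, -0.0083, 0.1039]
ee_rot: [-3.139, -0.126, -0.001]
force: [-0.1, -0.1, -0.7]
width: 0.658
gripper_force: 30.0
```

Request:
{"op": "send_rows", "data": {
  "motion": "1 0 0 -0.001 0 0 0;1 0 0 0 0 0 0;0.18 0 0 0 0 0 0;0.18 0 0 0 0 0 0;0.18 0 0 0 0 0 0"
}}

```text
clock: 16.38
position: [0.4284, -0.0085, 0.1025]
ee_rot: [3.139, 0.125, 0.0]
force: [0.3, 0.1, 0.7]
width: 0.815
gripper_force: 0.0
```

Request:
{"op": "send_rows", "data": {
  "motion": "0.18 0 0 0.03 0 0 0;0 0 0 0.05 0 0 0"
}}

```text
clock: 16.62
position: [0.4273, -0.0086, 0.1823]
ee_rot: [-3.139, -0.125, 0.006]
force: [1.1, -0.7, 0.4]
width: 0.886
gripper_force: 0.0
```

```bash
python3 - <<'E'
from cell import arm
import cv2,numpy as np
p,d=arm.get_image("wrist"); cv2.imwrite("pics/w4.png",p)
E
```

```text
(no output)
```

View pics/w4.png

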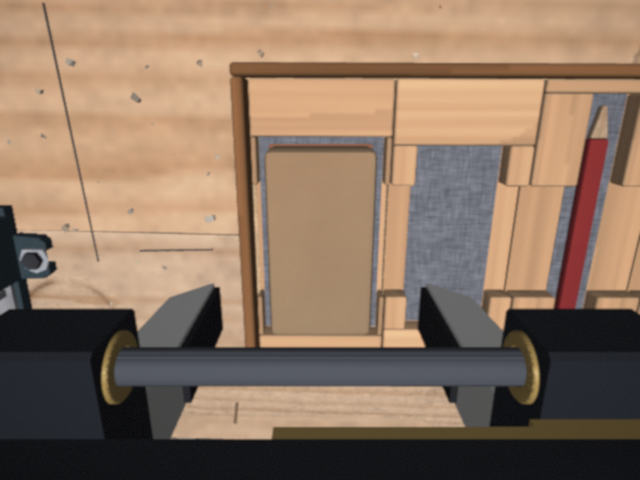

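The cork block sits inside its recess (x≈320). Now the tape.

Request:
{"op": "send_rows", "data": {
  "motion": "0 0.0273 -0.0056 0 0 0 9.4;0 0.0273 -0.0056 0 0 0 9.4;0 0.0273 -0.0056 0 0 0 9.4;0 0.0273 -0.0056 0 0 0 9.4;0 0.0273 -0.0056 0 0 0 9.4"
}}

```text
clock: 17.3
position: [0.5656, -0.0368, 0.1823]
ee_rot: [-2.825, -1.373, 0.0]
force: [0.2, -0.2, 0.0]
width: 1.002
gripper_force: 0.0
```

Request:
{"op": "send_rows", "data": {
  "motion": "0 0.0273 -0.0056 0 0 0 9.4;0 0.0273 -0.0056 0 0 0 9.4;0 0.0273 -0.0056 0 0 0 9.2;0 0 0 0 0 0 0;0 0 0 0 0 0 0"
}}

```text
clock: 17.92
position: [0.646, -0.0531, 0.182]
ee_rot: [-2.416, -2.007, 0.001]
force: [0.1, 0.2, -0.4]
width: 0.995
gripper_force: 0.0
```

```bash
python3 - <<'E'
from cell import arm
from h import *
m=arm.camera_model("wrist"); p,d=arm.get_image("wrist"); cv2.imwrite("pics/w5.png",p)
W=world(m,d);hsv=cv2.cvtColor(p,cv2.COLOR_BGR2HSV)
k=cv2.inRange(hsv,(20,150,60),(35,255,255))>0
for a,b in((.05,.08),(.0,.08)):
    q=W[k&(W[...,2]>a)&(W[...,2]<b)]; print(rect(q),q[:,:2].mean(0))
m=arm.camera_model("top"); p,d=arm.get_image("top"); 
W=world(m,d).reshape(-1,3); q=W[(W[:,2]>.09)&(W[:,2]<.165)&(W[:,0]>.7)&(W[:,0]<.85)&(abs(W[:,1])<.1)]; print("clamp",q.min(0),q.max(0))
E
```

```text
(array([646.9, -51.5]), array([60.4, 34. ]), 78.8) [ 0.64773156 -0.04692059]
(array([647.4, -48.9]), array([66.5, 34. ]), 78.8) [ 0.64867592 -0.04234538]Traceback (most recent call last):
  File "<stdin>", line 9, in <module>
    return umr_minimum(a, axis, None, out, keepdims, initial, where)
ValueError: zero-size array to reduction operation minimum which has no identity
```

View pics/w5.png

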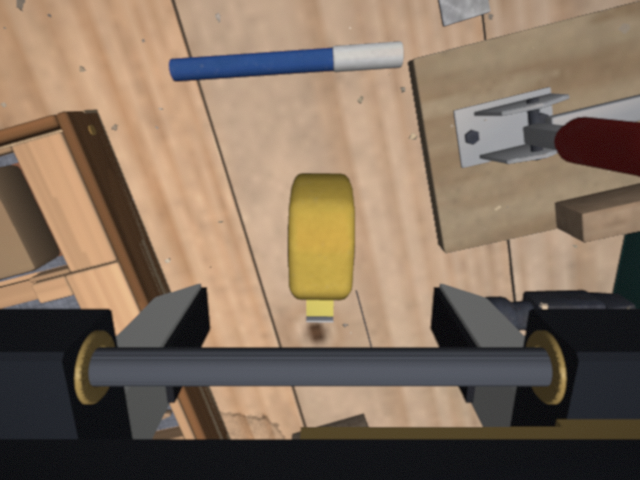

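The tape is centred (x≈322) and parallel to the fingers, with its tongue pointing down in the image. I'll check where the clamp handle is against the gripper body, using the first depth image.

```bash
python3 - <<'E'
from cell import arm
from h import *
W=world(arm.camera_model("top"),np.load("top_d.npy")).reshape(-1,3)
q=W[(W[:,2]>.06)&(W[:,2]<.2)&(W[:,0]>.68)&(W[:,0]<.85)&(W[:,1]<.04)&(W[:,1]>-.15)]; print(len(q),q.min(0),q.max(0))
t=np.radians(-10.8);u=(q[:,:2]-[.6468,-.0525])@np.array([[np.cos(t),-np.sin(t)],[np.sin(t),np.cos(t)]])
print("tool frame: along close",u[:,0].min(),u[:,0].max(),"across",u[:,1].min(),u[:,1].max())
k=u[:,0]<.12;print(u[k].min(0) if k.any() else "clear <.12")
E
```

```text
216 [ 0.75360645 -0.01923894  0.06000152] [0.84977326 0.00253163 0.160933  ]
tool frame: along close 0.09616727169715869 0.18959382552916287 across 0.054380251760722184 0.0909940921312807
[0.09616727 0.05438025]
```

Request:
{"op": "send_rows", "data": {
  "motion": "0 0.0005 0 -0.045 0 0 0;0 0 0 -0.04 0 0 0;0 0 0 -0.02 0 0 0;1 0 0 0 0 0 0;1 0 0 0 0 0 0"
}}

```text
clock: 18.65
position: [0.6481, -0.0531, 0.0791]
ee_rot: [2.413, 2.009, 0.003]
force: [-0.1, 0.1, 0.1]
width: 0.831
gripper_force: 0.0
```

Request:
{"op": "send_rows", "data": {
  "motion": "1 0 0 0 0 0 0;1 0 0 0 0 0 0;1 0 0 0 0 0 0;1 0 0 0 0 0 0"
}}

```text
clock: 19.15
position: [0.6472, -0.0534, 0.0776]
ee_rot: [2.415, 2.01, -0.0]
force: [-3.1, -0.6, 2.6]
width: 0.399
gripper_force: 1.1
```

Request:
{"op": "send_rows", "data": {
  "motion": "1 0 0 0.04 0 0 0;1 0 0 0.06 0 0 0;1 0 0 0 0 0 0"
}}

```text
clock: 19.52
position: [0.6497, -0.0527, 0.1823]
ee_rot: [2.411, 2.007, 0.01]
force: [0.4, 0.6, -2.6]
width: 0.386
gripper_force: 29.9
```

Request:
{"op": "send_rows", "data": {
  "motion": "1 -0.0251 -0.0042 0 0 0 -9.4;1 -0.0251 -0.0042 0 0 0 -9.4;1 -0.0251 -0.0042 0 0 0 -9.4;1 -0.0251 -0.0042 0 0 0 -9.4;1 -0.0251 -0.0042 0 0 0 -9.4"
}}

```text
clock: 20.15
position: [0.52, -0.0746, 0.1763]
ee_rot: [-3.018, -0.872, 0.003]
force: [0.6, -0.7, -1.9]
width: 0.394
gripper_force: 29.9
```

Request:
{"op": "send_rows", "data": {
  "motion": "1 -0.0251 -0.0042 0 0 0 -9.4;1 -0.0251 -0.0042 0 0 0 -9.4;1 -0.0251 -0.0042 0 0 0 -9.3;1 0 0 0 0 0 0;1 0 0 0 0 0 0"
}}

```text
clock: 20.78
position: [0.4468, -0.0868, 0.1771]
ee_rot: [-3.139, -0.125, -0.0]
force: [-0.0, -0.8, -2.6]
width: 0.389
gripper_force: 29.9
```

```bash
python3 - <<'E'
from cell import arm
import cv2
o=arm.observe();print(o["position"],o["ee_rot"])
p,d=arm.get_image("wrist"); cv2.imwrite("pics/w6.png",p)
E
```

```text
[ 0.44675603 -0.08683656  0.17714252] [-3.13906576e+00 -1.25143218e-01 -8.10021043e-05]
```

View pics/w6.png

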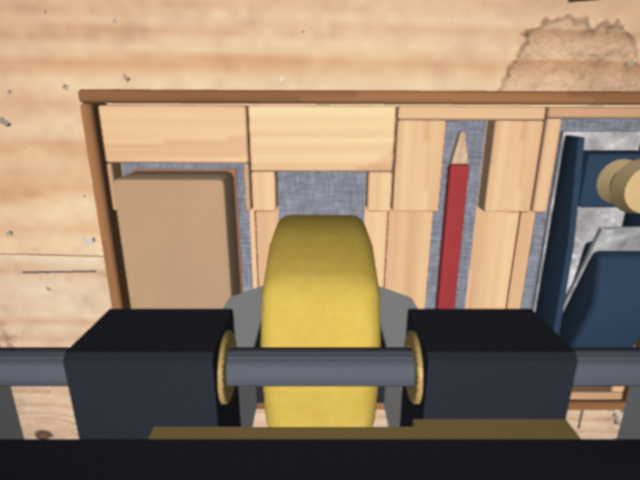

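The tape is held upright and centred over its recess. I'll lower it.

Request:
{"op": "send_rows", "data": {
  "motion": "1 0.001 0 -0.035 0 0 0;1 0 0 -0.025 0 0 0;1 0 0 -0.012 0 0 0;1 0 0 -0.004 0 0 0;1 0 0 0 0 0 0"
}}

```text
clock: 21.45
position: [0.4479, -0.0869, 0.1017]
ee_rot: [3.139, 0.122, 0.001]
force: [0.7, 0.0, -2.9]
width: 0.387
gripper_force: 29.9
```

Request:
{"op": "send_rows", "data": {
  "motion": "1 0 0 -0.002 0 0 0;1 0 0 0 0 0 0;0.5 0 0 0 0 0 0;0.5 0 0 0 0 0 0;0.5 0 0 0 0 0 0"
}}

```text
clock: 22.08
position: [0.4476, -0.087, 0.0996]
ee_rot: [3.139, 0.122, 0.001]
force: [0.5, 0.3, -0.1]
width: 0.497
gripper_force: 0.0
```

Request:
{"op": "send_rows", "data": {
  "motion": "0.5 0 0 0.04 0 0 0;0.5 0 0 0.06 0 0 0;0.5 0 0 0.06 0 0 0;0.5 0.02 -0.06 0.03 0 0 0;0.5 0.02 -0.06 0.02 0 0 0"
}}

```text
clock: 22.7
position: [0.4849, -0.1979, 0.3075]
ee_rot: [3.138, 0.125, 0.005]
force: [1.2, 0.4, 0.4]
width: 0.495
gripper_force: 0.0
```

Request:
{"op": "send_rows", "data": {
  "motion": "0 0 -0.06 0.01 0 0 0;0 0 -0.06 0 0 0 0;0 0 -0.06 0 0 0 0;0 0 -0.06 0 0 0 0;0 0 -0.06 0 0 0 0"
}}

```text
clock: 23.32
position: [0.4839, -0.4988, 0.315]
ee_rot: [-3.139, -0.122, -0.0]
force: [0.9, 0.2, 0.6]
width: 0.978
gripper_force: 0.0
```

Request:
{"op": "send_rows", "data": {
  "motion": "0 -0.03 -0.05 0 0 0 0;0 -0.03 -0.05 0 0 0 0;0 0 0 0 0 0 0"
}}

```text
clock: 23.7
position: [0.4185, -0.6023, 0.3139]
ee_rot: [3.138, 0.108, -0.006]
force: [0.6, 0.5, 0.6]
width: 0.998
gripper_force: 0.0
```

```bash
python3 - <<'E'
from cell import arm
from h import *
p,d=arm.get_image("top"); cv2.imwrite("pics/top2.png",cv2.resize(p[140:340,130:490],(800,444),interpolation=cv2.INTER_CUBIC))
W=world(arm.camera_model("top"),d).reshape(-1,3)
t=np.radians(4.5);R=np.array([[np.cos(t),-np.sin(t)],[np.sin(t),np.cos(t)]])
for n,c,zl in(("plane",(.4465,-.2477),.045),("block",(.4284,-.008),.042),("tape",(.4344,-.0879),.045)):
    u=(W[:,:2]-c)@R; q=np.c_[u,W[:,2]][(abs(u[:,0])<.093)&(abs(u[:,1])<.0375)&(W[:,2]>zl)]
    print(n,len(q),rect(q),"ztop",np.percentile(q[:,2],[50,98]))
c=(.4403,-.1677);u=(W[:,:2]-c)@R
hsv=cv2.cvtColor(p,cv2.COLOR_BGR2HSV).reshape(-1,3).astype(int)
k=(abs(u[:,0])<.09)&(abs(u[:,1])<.03)&(hsv[:,1]>150)&((hsv[:,0]<8)|(hsv[:,0]>172))
q=np.c_[u,W[:,2]][k];print("pencil",rect(q),np.median(q[:,2]), "slope",np.polyfit(q[:,0],q[:,2],1)[0])
E
```

```text
plane 1173 (array([3.8, 0.3]), array([140.8,  47.7]), 0.2) ztop [0.06303179 0.07142371]
block 1642 (array([ 1.4, -0.3]), array([110.1,  60.1]), 0.1) ztop [0.0507903  0.05555954]
tape 668 (array([15.7,  0.3]), array([72. , 37.6]), -5.0) ztop [0.08085492 0.08827111]
pencil (array([-8. ,  1.5]), array([137.1,   9.4]), -0.0) 0.028058219347091296 slope 0.0032113380243152926
```

View pics/top2.png

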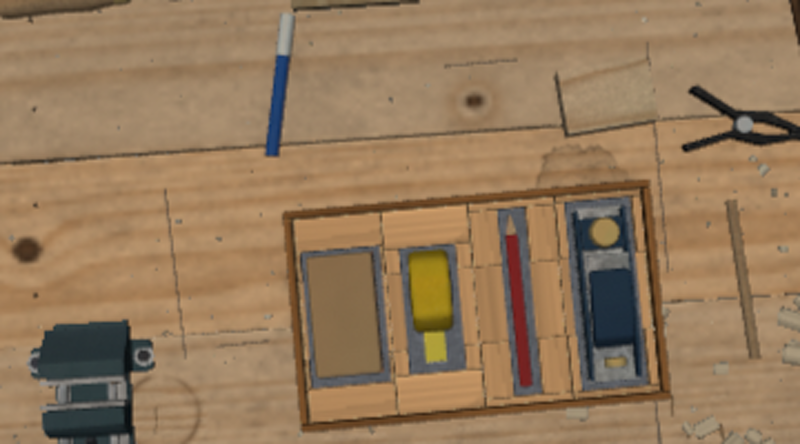

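All four items are seated, with top heights matching the floor height plus their sizes (plane 0.071, block 0.051, tape 0.088, pencil 0.028 m). The offcut and dowel haven't moved, so I'm handing in.

```bash
python3 -c "
from cell import arm
print(arm.sign_off())"
```

```text
the job is handed in; nothing more can be done
None
```

I packed the plane, sanding block, tape measure and pencil into their own recesses, left the offcut and dowel where they lay, and handed the job in at about 24 s of the 102 s allowed; the hand-in gave no verdict, but the last top-camera check showed all four seated and aligned.

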